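# Steady the rocking worktop riser, then load it

## Task

The small wooden riser on the worktop rocks because its far right foot is screwed up too short: turn that foot's slanted black knob clockwise until the riser stands firm with all four feet on the worktop, neither short nor jacked up too far. Then stand the food tin upright on the riser's deck and let go. Do not shove the riser from its place, and leave the bowl, the jam jar and the glass where they are.

Things in the scene. Friction and masses are not known exactly. Their poses are not given: they have to be found in the camera images.
- riser: Loose low wooden riser, 2.6 kg: deck 220 (x) by 250 mm (y), upper face 45 mm above the worktop, round it a lip 8 mm wide, 6 mm above the deck. Origin on the worktop below the deck's centre; x to its far side, y to its left, z up. Four legs, the far right one a screw foot. Ballast near left keeps it level on the three fixed feet; about 8 N down on the far right corner rocks it.
- knob (a joint): Turn of the knob in rad, 0 (foot fully up) to 6, growing clockwise seen from above along its axis. Each rad drives the foot 2.39 mm out along the slanted axis, 2.07 mm downward. Starts at 0.3 to 2.0; the foot just meets the worktop at 4.0, beyond that it jacks the corner up and the riser rocks on the other diagonal. Stays where left; turning takes 0.05 N m.
- knob_grip (a point): Centre of the round black fluted knob, 40 mm across, 26 mm high, at (77.5, -100, 91) mm in the riser's frame on a slanted sleeve 26 mm across. Its z is the knob's axis, upward, leaning 30 degrees to the riser's near side (-x); x, y turn with it. It does not shift along its axis. Grip it along the axis, fingers left and right of it, turned at most 45 degrees from that: the deck is below.
- foot_screw (a point): Centre of the underside of the screw foot's rubber pad (26 mm across), at (130, -100) mm in the riser's frame when it meets the worktop; its height is the gap under it.
- foot_far_left (a point): Centre of the underside of the far left foot (fixed leg, rubber foot 26 mm across), at (130, 100, 0) mm in the riser's frame.
- foot_near_left (a point): Centre of the underside of the near left foot, at (-95, 100, 0) mm in the riser's frame.
- foot_near_right (a point): Centre of the underside of the near right foot, at (-95, -100, 0) mm in the riser's frame.
- tin: Food tin, upright plain cylinder 57 mm across, 72 mm high, about 0.35 kg, printed paper label, standing on the worktop to the left of the riser. Origin at the centre of its underside, z up.
- bowl: Small white bowl, 100 mm across, 46 mm high; a bystander. Origin at the centre of its underside.
- jar: Jam jar with a yellow cap, 71 mm across, 110 mm high; a bystander. Origin at the centre of its underside.
- glass: Clear tumbler, 80 mm across, 91 mm high; a bystander. Origin at the centre of its underside.
There are look-alikes about, which are no part of the job. What is shaped like the tin but blue is not meant.

How it is judged (in metres and radians):
On the way, in this order (a step that is already met when the one before it is completed fails the run):
1. the riser stands on all four feet by itself, every foot within 1.5 mm of the worktop, the hand off it (height (world z) of each of foot_screw, foot_far_left, foot_near_left, foot_near_right below 0.0015 m and contact force between each of the arm, the fingers and riser below 0.1 N), for 0.3 s.
2. the tin stands upright on the deck (x of tin in the frame of riser between -0.085 and 0.085 m and y of tin in the frame of riser between -0.1 and 0.1 m and z of tin in the frame of riser between 0.042 and 0.05 m and angle between tin's own z axis and vertical below 0.1 rad), for 0.2 s.
At the end, for the whole second after the job is handed in: All four feet of the riser are within 1.5 mm of the worktop, and the tin stands upright (within 0.1 rad) on the deck, its centre within 85 mm (x) and 100 mm (y) of the deck's centre, released and at rest (all of step 2 and height (world z) of each of foot_screw, foot_far_left, foot_near_left, foot_near_right below 0.0015 m and linear speed of each of tin, riser below 0.02 m/s and contact force between the fingers and tin below 0.1 N); the robot touches nothing.
It fails at once if the riser is shoved more than 40 mm (distance of riser from where it was at the start of the episode above 0.04 m).
It fails at once if the bowl, the jar or the glass is moved more than 30 mm (distance of any of bowl, jar, glass from where it was at the start of the episode above 0.03 m).
It also fails if it takes over 72 s, if anything falls off the work surface, if the arm or the gripper's body presses on something with over 40 N, if the wrist force passes 120 N, or if a joint passes its speed limit or range.

## Robot

A 7-joint arm with a two-finger parallel gripper is mounted at the origin on a cart in front of the work surface, level with it; the furniture and walls round the work are solid. World frame = base frame: x ahead of the robot, y to its left, z up, the work surface at z = 0. Lengths are in mm, angles in rad, forces in N, time in s.
With the tool pointing down it reaches from about 400 to 875 mm from the base axis. Payload 19.3 kg.
Tool frame: the origin (TCP) lies at the very end of the fingers, on their centre line; the grasp point (between the pads) lies 19 mm behind it (r.hold_point_z is the distance from the TCP to the grasp point, in mm); z points along the fingers, y is the line along which they close (so a half turn about z gives the same grasp; the last joint's range is limited). The gripper opens to 85 mm and grips with 20 to 120 N. Pads are 22 mm wide; open, the fingers measure 114 mm over their backs; the gripper's body (76 mm by 85 mm) begins 54 mm behind the grasp point. The pads swing forward as they close: fully open they stand 13 mm farther back than shut.
Start: joints at [-1.189, 0.521, -0.036, 1.599, 0.021, 1.021, -0.113], TCP at [272.882, 562.272, 231.291] pointing down, gripper open.
Joint ranges: [-2.91, 2.91], [-0.3, 2.13], [-1.5, 1.42], [0.17, 2.43], [-1.26, 4.41], [0.16, 1.93], [-2.52, 2.52]. Speed limits (rad/s): [1.89, 1.89, 2.39, 2.39, 3.01, 3.01, 3.01].

## Interface

Orientations are given as a unit quaternion [w, x, y, z].
In Python, from bench import r gives the robot as it stands.
- The arm moves only by the tool drive_tool, never from a script. Its argument "deltas" is a list that holds one entry, the list of rows, each a list of 7 numbers: the turn, a rotation vector about the tool's x, y, z each as a share of 10 degrees, from -1 to 1, then the shift along the tool's x, y, z each as a share of 0.03 m, from -1 to 1, then the opening, from 0 (shut) to 1 (fully open). In form: [[[wx, wy, wz, dx, dy, dz, hand], ...]]. A call has 1 to 12 rows; each row shifts and turns the commanded pose from where the row before left it, along the tool's axes as they then stand; what a row does not reach is not made up. A row lasts 1/8 s, in which the tool goes at most 62.5 mm and 10.7 degrees, less where a joint would pass 70% of its speed; a pose out of reach is approached as far as the arm can. A call with a number of a shift or a turn outside -1 to 1 is refused whole. A call with a gripper value outside its range is refused whole. The fingers move at their own pace and stop on an object; "grip_force" is the grip in N (left out, the last holds). Time passes only in rows, so rows that do not move let the fingers close. It gives the time, the measured TCP pose, the force, the opening and the grip force at its end, in the units of the state.
- r.state(): the state, without advancing time (a new reading comes with each control period).
- r.get_image(name): name is "side" or "top" or "wrist"; returns the picture (480x640x3 uint8, red, green, blue); there is no depth.
- r.get_calibration(name): a dict with "camera_matrix" (3x3 intrinsics, pixels), "k1" (the pictures are not rectified: a ray, as slopes to the right and down, at radius r is drawn at 1 + k1 r^2 times it, then the intrinsics apply), "R" (3x3) and "t" (3): a world point X has camera coordinates R X + t; the wrist camera has in their place "hand_eye" (4x4, takes a point from camera to tool coordinates, whose origin is the TCP and whose axes are the flange's). Camera axes: x right, y down, z forward; pixel columns grow to the right and rows downward; lengths in mm; the calibration is good to about 2 mm. A picture is of the moment at which its call begins: read the wrist's pose just before it. get_calibration takes no time and is no camera call.
- r.job_done(): hands the job in; it is judged then, once.
The state is a dict: "time": time; "q": joint angles; "qd": joint speeds; "joint_torque": joint torques, N m; "ee_pos": TCP position; "eef_rot": TCP orientation; "contact_force": force on the tool from outside, world axes, zero at the start; "wrist_torque": the same for the moment, N m; "opening": finger opening in mm; "grasp_force": force on a finger pad.
Only numpy, scipy, OpenCV 4.12 (cv2) and the standard library are available. Lean on these libraries where they do the work, as an engineer would, in place of code of your own. Each camera call takes 0.05 s, during which the arm holds its last target. There are 200 camera calls.

## Working session

There is one attempt and no reset: what is moved stays moved. The work goes in short steps, Python scripts to look and compute and a tool call to move; the robot and the scene stay as the last step left them, time stands still between calls to the robot, and variables do not carry over. Pictures are saved under pics/ and viewed, at most 10 in all, crops included, and the job is handed in when it is done.

Besides the shell and the picture viewer there is one more tool, called after ">>>" as name(argument=value, ...), one argument or row to a line, values as JSON. drive_tool: Moves the arm, as the interface text tells. Its arguments: {"type":"object","properties":{"deltas":{"type":"array"},"grip_force":{"type":"number"}},"required":["deltas"]}

```bash
ls; mkdir -p pics; cat > h.py <<'E'
import numpy as np, cv2
from bench import r
from scipy.spatial.transform import Rotation as R
def quat(q): return R.from_quat([q[1],q[2],q[3],q[0]])
def save(n,im): cv2.imwrite('pics/'+n,cv2.cvtColor(im,cv2.COLOR_RGB2BGR))
def cam(name,st=None):
    c=r.get_calibration(name);K=np.array(c['camera_matrix'],float);k1=c['k1']
    if name=='wrist':
        st=st or r.state();H=np.array(c['hand_eye'],float)
        T=np.eye(4);T[:3,:3]=quat(st['eef_rot']).as_matrix();T[:3,3]=st['ee_pos'];W=T@H
        Rc=W[:3,:3].T;t=-Rc@W[:3,3]
    else: Rc=np.array(c['R'],float);t=np.array(c['t'],float)
    return K,k1,Rc,t
def ray(C,px):
    K,k1,Rc,t=C
    p=cv2.undistortPoints(np.array(px,float).reshape(-1,1,2),K,np.array([k1,0,0,0.]))[:,0]
    d=np.c_[p,np.ones(len(p))]@Rc
    return -Rc.T@t,d
def plane(C,px,z):
    o,d=ray(C,px);return o+d*((z-o[2])/d[:,2])[:,None]
def proj(C,X):
    K,k1,Rc,t=C
    return cv2.projectPoints(np.array(X,float).reshape(-1,1,3),cv2.Rodrigues(Rc)[0],t,K,np.array([k1,0,0,0.]))[0][:,0]
E
python3 - <<'E'
from h import *
s=r.state();print({k:np.round(v,3).tolist() for k,v in s.items()})
a=r.get_image('top');b=r.get_image('side');save('top0.png',a);save('side0.png',b)
for n in('top','side'):
    C=cam(n);print(n,C[0].tolist(),C[1],(-C[2].T@C[3]).round(),C[2].round(2).tolist())
E
```

```text
pics
{'time': 0.0, 'q': [-1.189, 0.522, -0.036, 1.6, 0.021, 1.021, -0.113], 'qd': [0.0, -0.002, -0.0, 0.0, 0.0, -0.001, 0.0], 'joint_torque': [-0.0, -92.713, 1.98, -36.995, 0.018, 0.008, 0.0], 'ee_pos': [272.74, 561.997, 230.722], 'eef_rot': [-0.0, 0.224, 0.975, -0.001], 'contact_force': [0.108, -0.648, -0.055], 'wrist_torque': [-0.0, -0.044, -0.02], 'grasp_force': 0.0, 'opening': 85.526}
top [[486.4204908904699, 0.0, 312.82282420441095], [0.0, 486.4204908904699, 236.20842721157334], [0.0, 0.0, 1.0]] -0.06345504297088822 [ 329.   52. 1213.] [[-0.01, -1.0, 0.02], [-0.98, 0.0, -0.19], [0.19, -0.02, -0.98]]
side [[548.2245022401772, 0.0, 320.2201846297054], [0.0, 548.2245022401772, 243.63150832754783], [0.0, 0.0, 1.0]] -0.15309238966859764 [  527. -1162.  1078.] [[1.0, -0.01, -0.0], [-0.01, -0.64, -0.77], [0.0, 0.77, -0.64]]
```

View pics/top0.png

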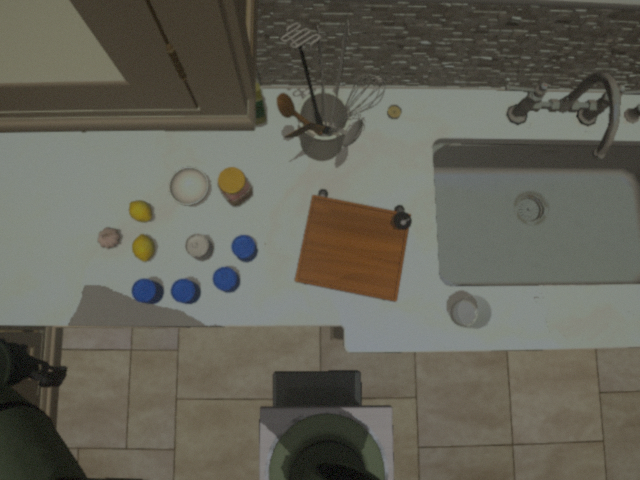

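View pics/side0.png

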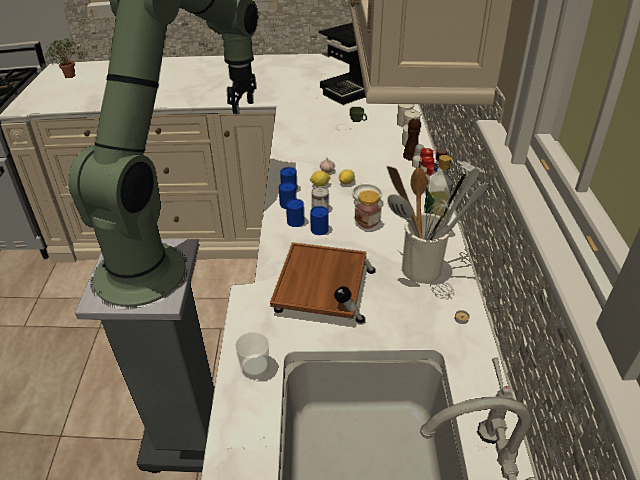

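The top view shows five tin-shaped things. Four are blue, at (147,291), (185,291), (226,279) and (244,248). One is pale with a printed label, at (199,246), and that is the tin. The bowl is at (189,186), the jar at (235,186), the glass at (466,309), the riser at about (353,247) and its knob at (401,218). I'll measure these and enlarge the tin to confirm it.

```bash
cat > m.py <<'E'
from h import *
a=cv2.cvtColor(cv2.imread('pics/top0.png'),cv2.COLOR_BGR2RGB);b=cv2.cvtColor(cv2.imread('pics/side0.png'),cv2.COLOR_BGR2RGB)
hsv=cv2.cvtColor(a,cv2.COLOR_RGB2HSV)
T=cam('top');S=cam('side')
m=cv2.inRange(hsv,(5,90,60),(20,255,255));m[:190]=0;m[305:]=0;m[:,:285]=0;m[:,420:]=0
m=cv2.morphologyEx(m,cv2.MORPH_OPEN,np.ones((3,3)))
c=max(cv2.findContours(m,0,2)[0],key=cv2.contourArea)
h=cv2.convexHull(c);q=cv2.approxPolyDP(h,8,True)[:,0]
print('corners',q.tolist());P=plane(T,q,51);print(P.round(1))
# intersect fitted hull lines: minAreaRect in world plane
W=plane(T,c[:,0],51)[:,:2].astype(np.float32);rc=cv2.minAreaRect(W);print('rect',rc)
# bystanders
for n,p,z in(('tin',(199,246),72),('bowl',(189,186),46),('jar',(235,178),110),('glass',(462,305),91)):print(n,plane(T,[p],z).round())
x=np.hstack([cv2.resize(a[170:310,120:280],(400,350),interpolation=2),cv2.resize(b[140:260,250:400],(400,350),interpolation=2)])
save('crop0.png',x)
E
python3 m.py
```

```text
corners [[312, 196], [396, 211], [407, 233], [395, 300], [295, 280]]
[[ 658.6   31.4   51. ]
 [ 620.1 -176.    51. ]
 [ 564.5 -200.9   51. ]
 [ 401.4 -165.1   51. ]
 [ 450.6   73.4   51. ]]
rect ((531.0459594726562, -68.24879455566406), (247.1061553955078, 218.1632843017578), 78.26219940185547)
tin [[530. 301.  72.]]
bowl [[687. 338.  46.]]
jar [[686. 214. 110.]]
glass [[ 386. -314.   91.]]
```

View pics/crop0.png

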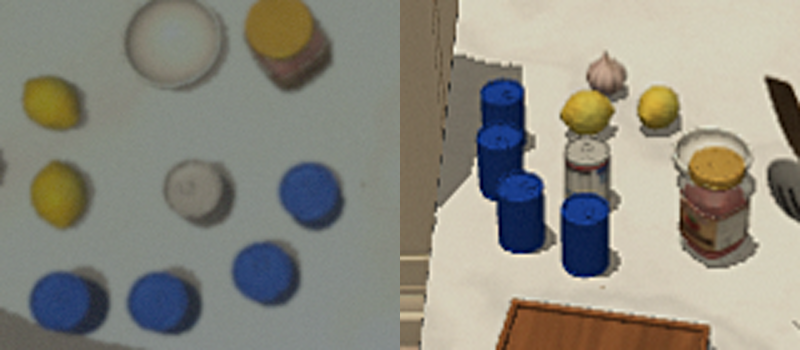

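The crop confirms it: the pale, labelled tin at top-view (197,245) is the only tin that isn't blue. Next I'll triangulate the knob and refine the tin position.

```bash
cat > go.py <<'E'
from h import *
def plan(pos,Rt,st=None):
    """remaining move from the present pose: translation in present tool axes (units of 30mm), then rotvec in tool axes (units of 10deg)"""
    st=st or r.state();R0=quat(st['eef_rot'])
    d=R0.inv().apply(np.array(pos)-st['ee_pos'])/30
    w=np.degrees((R0.inv()*Rt).as_rotvec())/10
    print('shift units',d.round(2),'| turn units',w.round(2),'| shift after turn',Rt.inv().apply(np.array(pos)-st['ee_pos']).round(1)/30)
E
cat >> m.py <<'E'
print('---')
dk=lambda im,box:(lambda g:g)(None)
def dark(im,x0,x1,y0,y1,th):
    g=im.max(2);m=np.zeros(g.shape,np.uint8);m[y0:y1,x0:x1]=(g[y0:y1,x0:x1]<th)*255
    n,l,s,c=cv2.connectedComponentsWithStats(m);i=1+np.argmax(s[1:,4]);return c[i],s[i]
kt=dark(a,385,415,200,235,60);ks=dark(b,328,358,280,312,60);print('knob px',kt,ks)
o1,d1=ray(T,[kt[0]]);o2,d2=ray(S,[ks[0]]);A=np.c_[d1[0],-d2[0]];t=np.linalg.lstsq(A,o2-o1,rcond=None)[0]
print('knob tri',(o1+d1[0]*t[0]).round(1),(o2+d2[0]*t[1]).round(1))
yaw=np.radians(-11.7);Rr=R.from_euler('z',yaw);cen=np.array([531,-68.2,0]);k=cen+Rr.apply([77.5,-100,91]);print('knob pred',k, proj(T,[k]),proj(S,[k]))
H=np.array(r.get_calibration('wrist')['hand_eye']);print(H.round(2).tolist(), r.get_calibration('wrist')['camera_matrix'][0],r.hold_point_z)
E
python3 m.py | sed -n '/---/,$p'
```

```text
---
knob px (array([400.97560976, 220.09268293]), array([393, 211,  18,  18, 205], dtype=int32)) (array([342.33590734, 297.31660232]), array([334, 286,  17,  26, 259], dtype=int32))
knob tri [ 590.1 -181.2   80.9] [ 585.9 -181.8   80. ]
knob pred [ 586.61103829 -181.83829645   91.        ] [[402.12092589 220.56950442]] [[342.70014935 294.26652092]]
[[-0.0, -0.95, -0.32, 83.62], [1.0, -0.0, -0.0, 1.26], [0.0, -0.32, 0.95, -143.76], [0.0, 0.0, 0.0, 1.0]] [396.71019444   0.         320.01464886] 18.700000000000003
```

>>> drive_tool(
  deltas=[
    [[0, 0, 1, 0, 0, 0, 1], [0, 0, 1, 0, 0, 0, 1], [0, 0, 1, 0, 0, 0, 1], [0, 0, 1, 0, 0, 0, 1], [0, 0, 1, 0, 0, 0, 1], [0, 0, 1, 0, 0, 0, 1], [0, 0, 1, 0, 0, 0, 1], [0, 0, 1, 0, 0, 0, 1], [0, 0, 0, -0.95, 0.73, 0, 1], [0, 0, 0, -0.95, 0.73, 0, 1], [0, 0, 0, -0.95, 0.73, 0, 1], [0, 0, 0, -0.95, 0.73, 0, 1]],
  ],
)

```text
time: 1.6
ee_pos: [326.1, 427.4, 231.1]
eef_rot: [0.0, 0.798, 0.603, -0.0]
contact_force: [0.6, 0.5, 0.6]
opening: 85.5
grasp_force: 0.0
```

>>> drive_tool(
  deltas=[
    [[0, 0, 0, -0.95, 0.73, 0, 1], [0, 0, 0, -0.95, 0.73, 0, 1], [0, 0, 0, -0.95, 0.73, 0, 1], [0, 0, 0, -0.95, 0.73, 0, 1], [0, 0, 0, -0.95, 0.73, 0, 1], [0, 0, 0, -0.95, 0.73, 0, 1], [0, 0, 0, -0.95, 0.73, 0, 1], [0, 0, 0, -0.95, 0.73, 0, 1], [0, 0, 0, -0.95, 0.73, 0, 1], [0, 0, 0, -0.95, 0.73, 0, 1], [0, 0, 0, -0.95, 0.73, 0, 1], [0, 0, 0, -0.95, 0.73, 0, 1]],
  ],
)

```text
time: 3.1
ee_pos: [485.3, 26.7, 231.2]
eef_rot: [-0.0, 0.798, 0.603, -0.0]
contact_force: [0.2, 0.4, -0.4]
opening: 85.3
grasp_force: 0.0
```

>>> drive_tool(
  deltas=[
    [[0, 0, 0, -0.95, 0.73, 0, 1], [0, 0, 0, -0.95, 0.73, 0, 1], [0, 0, 0, -0.95, 0.73, 0, 1], [0, 0, 0, -0.95, 0.73, 0, 1], [0, 0, 0, -0.95, 0.73, 0, 1], [0, 0, 0, -0.95, 0.73, 0, 1], [0, 0, 1, 0, 0, 0, 1], [0, 0, 1, 0, 0, 0, 1], [0, 0, 1, 0, 0, 0, 1], [0, 0, 1, 0, 0, 0, 1], [0, 0, 1, 0, 0, 0, 1], [0, 0, 1, 0, 0, 0, 1]],
  ],
)

```text
time: 4.6
ee_pos: [564.5, -172.5, 231.1]
eef_rot: [-0.0, 0.993, 0.12, -0.0]
contact_force: [-0.2, 0.1, 0.3]
opening: 85.4
grasp_force: 0.0
```

```bash
cat > tgt.py <<'E'
from go import *
yaw=np.radians(-11.7);Rr=R.from_euler('z',yaw);cen=np.array([531,-68.2,0])
knob=cen+Rr.apply([77.5,-100,91]);ax=Rr.apply([-.5,0,.8660254])
RB=Rr*R.from_matrix(np.c_[[.8660254,0,.5],[0,-1,0],[.5,0,-.8660254]])
E
python3 -c "
from tgt import *
s=r.state();print(s['time'],s['ee_pos'],np.round(s['q'],2));plan(knob+45*ax,RB,s)"
```

```text
4.6 [ 564.51952296 -172.50769446  231.05902515] [-0.31  0.58  0.77  1.72 -0.46  1.03 -0.71]
shift units [-0.03  0.16  3.37] | turn units [-0.67  2.95  2.49] | shift after turn [-1.65666667  0.15666667  2.93666667]
```

>>> drive_tool(
  deltas=[
    [[0, 0, 0.85, 0, 0, 0, 1], [0, 0, 0.85, 0, 0, 0, 1], [0, 0, 0.85, 0, 0.1, 0, 1]],
  ],
)

```text
time: 4.97
ee_pos: [564.4, -175.3, 231.1]
eef_rot: [-0.0, 0.995, -0.101, -0.0]
contact_force: [0.9, 1.0, 1.1]
opening: 85.2
grasp_force: 0.0
```

```bash
python3 - <<'E'
from tgt import *
s=r.state();im=r.get_image('wrist');save('w1.png',im);C=cam('wrist',s)
np.save('w1s.npy',np.r_[s['ee_pos'],s['eef_rot']]);print(np.round(s['q'],2))
g=lambda p:cen+Rr.apply(p)
for n,p in(('knobtop',[77.5-6.5,-100,91+11.26]),('FR',[110,-125,51]),('FL',[110,125,51]),('NR',[-110,-125,51]),('foot',[130,-100,0])):
    print(n,proj(C,[g(p)]).round(1))
E
```

```text
[-0.37  0.63  0.89  1.72 -0.55  1.06 -1.07]
knobtop [[324.5 202.1]]
FR [[355.3 139.3]]
FL [[ 53.8 143.1]]
NR [[348.5 369. ]]
foot [[323.6 111.9]]
```

View pics/w1.png

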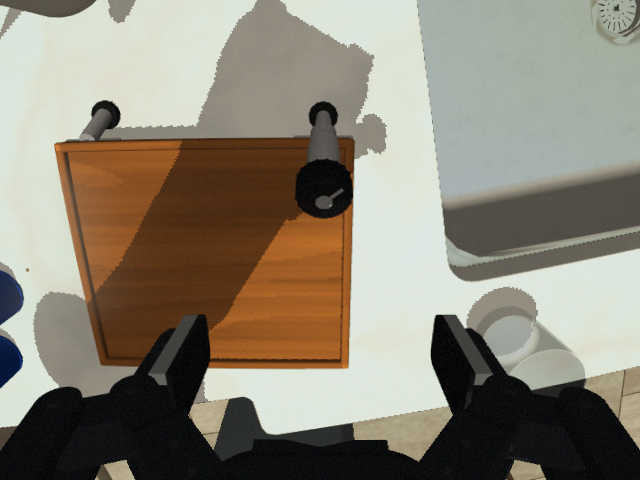

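The wrist view agrees with the predictions: knob cap at (324,202), deck corners at (354,138) and (55,143), screw foot at about (323,113). The knob also has a grey index mark pointing to (343,190), about 0.9 rad clockwise from riser +x. I'll tilt the tool to the knob's axis.

>>> drive_tool(
  deltas=[
    [[0, 1, 0, -0.5, 0, 0, 0.75], [0, 1, 0, -0.5, 0, 0, 0.75], [0, 1, 0, -0.5, 0, 0, 0.75], [0, 0, 0, 0, 0, 1, 0.75], [0, 0, 0, 0, 0, 0.5, 0.75]],
  ],
)

```text
time: 5.65
ee_pos: [548.2, -169.0, 183.4]
eef_rot: [0.019, 0.965, -0.094, 0.243]
contact_force: [-0.2, -1.0, 1.0]
opening: 64.2
grasp_force: 0.0
```

```bash
python3 -c "
from tgt import *
s=r.state();print(s['time'],s['ee_pos'],np.round(s['q'],2));plan(knob+45*ax,RB,s)"
```

```text
5.65 [ 548.18959532 -168.99019327  183.3888551 ] [-0.12  0.37  0.41  2.21 -1.09  0.19 -0.5 ]
shift units [-0.32  0.18  1.85] | turn units [-0.08  0.18  0.04] | shift after turn [-0.38        0.16        1.83666667]
```

>>> drive_tool(
  deltas=[
    [[0, 0.2, 0, -0.3, 0.15, 0.6, 0.75], [0, 0, 0, 0, 0, 0.6, 0.75], [0, 0, 0, 0, 0, 0.6, 0.75]],
  ],
)

```text
time: 6.02
ee_pos: [573.9, -181.5, 153.4]
eef_rot: [0.016, 0.965, -0.096, 0.242]
contact_force: [0.9, -0.6, 0.5]
opening: 63.9
grasp_force: 0.0
```

```bash
python3 -c "
from tgt import *
s=r.state();print(s['time'],s['ee_pos'],np.round(s['q'],2));plan(knob+45*ax,RB,s)"
```

```text
6.025 [ 573.91053671 -181.48422412  153.41688949] [ 0.    0.46  0.28  2.16 -1.26  0.16 -0.32]
shift units [-0.66 -0.06  0.53] | turn units [-0.11  0.2   0.  ] | shift after turn [-0.68       -0.07333333  0.51      ]
```

q5 and q6 are at their limits in this branch, so I'll back out, roll half a turn to the equivalent grasp, where q5 goes positive, and tilt again.

>>> drive_tool(
  deltas=[
    [[0, 0, 0, 0, 0, -1, 0.75], [0, -0.5, 0, 0, 0, -1, 0.75], [0, -1, -0.5, 0, 0, -1, 0.75], [0, -1, 0, 0, 0, 0, 0.75], [0, -0.5, 0, 0, 0, 0, 0.75], [0, 0, -1, 0, 0, 0, 0.75], [0, 0, -1, 0, 0, 0, 0.75], [0, 0, -1, 0, 0, 0, 0.75], [0, 0, -1, 0, 0, 0, 0.75], [0, 0, -1, 0, 0, 0, 0.75], [0, 0, -1, 0, 0, 0, 0.75], [0, 0, -1, 0, 0, 0, 0.75]],
  ],
)

```text
time: 7.52
ee_pos: [543.5, -172.3, 221.4]
eef_rot: [0.008, 0.848, 0.529, 0.009]
contact_force: [-0.5, 0.2, -1.2]
opening: 64.4
grasp_force: 0.0
```

>>> drive_tool(
  deltas=[
    [[0, 0, -1, 0, 0, 0, 0.75], [0, 0, -1, 0, 0, 0, 0.75], [0, 0, -1, 0, 0, 0, 0.75], [0, 0, -1, 0, 0, 0, 0.75], [0, 0, -1, 0, 0, 0, 0.75], [0, 0, -1, 0, 0, 0, 0.75], [0, 0, -1, 0, 0, 0, 0.75], [0, 0, -1, 0, 0, 0, 0.75], [0, 0, -1, 0, 0, 0, 0.75], [0, 0, -1, 0, 0, 0, 0.75]],
  ],
)

```text
time: 8.78
ee_pos: [543.4, -172.3, 221.2]
eef_rot: [0.012, 0.14, 0.99, -0.0]
contact_force: [-0.2, -0.9, 0.6]
opening: 64.0
grasp_force: 0.0
```

```bash
cat >> tgt.py <<'E'
RA=RB*R.from_euler('z',180,degrees=True)
def dn(a):  # tool straight down, x axis at world angle a (deg)
    c,s=np.cos(np.radians(a)),np.sin(np.radians(a));return R.from_matrix(np.c_[[c,s,0],[s,-c,0],[0,0,-1]])
E
python3 -c "
from tgt import *
s=r.state();print(s['time'],s['ee_pos'],np.round(s['q'],2));plan(knob+90*ax,RA,s);plan(knob+90*ax,dn(168.3),s)"
```

```text
8.775 [ 543.35750378 -172.3067236   221.19592151] [ 0.11  0.44  0.13  1.78 -0.07  0.9   1.56]
shift units [ 0.06 -0.03  1.74] | turn units [-0.11 -2.87 -0.44] | shift after turn [ 0.89       -0.02        1.49666667]
shift units [ 0.06 -0.03  1.74] | turn units [ 0.01  0.13 -0.44] | shift after turn [ 0.02333333 -0.02        1.74333333]
```

>>> drive_tool(
  deltas=[
    [[0, 0.1, -0.9, 0, 0, 0, 0.75], [0, 0, -0.9, 0, 0, 0, 0.75], [0, 0, -0.9, 0, 0, 0, 0.75], [0, 0, -0.9, 0, 0, 0, 0.75], [0, 0, -0.9, 0, 0, 0, 0.75]],
  ],
)

```text
time: 9.4
ee_pos: [543.4, -172.3, 221.2]
eef_rot: [0.003, -0.249, 0.969, -0.001]
contact_force: [-0.0, -0.3, -0.2]
opening: 64.0
grasp_force: 0.0
```

```bash
python3 -c "
from tgt import *
s=r.state();print(s['time'],s['ee_pos'],np.round(s['q'],2));plan(knob+90*ax,RA*R.from_euler('z',-40,degrees=True),s)"
```

```text
9.4 [ 543.36138725 -172.30501207  221.17135604] [ 0.25  0.44 -0.06  1.76  0.03  0.93  2.25]
shift units [0.04 0.01 1.74] | turn units [ 1.92 -2.26  0.05] | shift after turn [0.69333333 0.56       1.49666667]
```

>>> drive_tool(
  deltas=[
    [[0.64, -0.75, 0, 0.2, 0.2, 0, 0.75], [0.64, -0.75, 0, 0.2, 0.2, 0, 0.75], [0.64, -0.75, 0, 0.2, 0.2, 0, 0.75]],
  ],
)

```text
time: 9.78
ee_pos: [520.7, -176.1, 216.4]
eef_rot: [0.192, -0.235, 0.947, -0.108]
contact_force: [0.3, -2.9, -0.7]
opening: 64.1
grasp_force: 0.0
```

```bash
python3 -c "
from tgt import *
s=r.state();print(s['time'],s['ee_pos'],np.round(s['q'],2));plan(knob+90*ax,RA*R.from_euler('z',-40,degrees=True),s);plan(knob+45*ax,RA*R.from_euler('z',-40,degrees=True),s)"
```

```text
9.775 [ 520.66691739 -176.14721675  216.43884509] [ 0.37  0.26 -0.2   2.18  0.32  0.28  1.96]
shift units [-0.16  0.27  1.72] | turn units [ 0.17 -0.46 -0.  ] | shift after turn [-0.02        0.32333333  1.71666667]
shift units [-0.28  0.23  3.21] | turn units [ 0.17 -0.46 -0.  ] | shift after turn [-0.02        0.32333333  3.21666667]
```

>>> drive_tool(
  deltas=[
    [[0.17, -0.46, 0, 0, 0.32, 0.6, 0.75], [0, 0, 0, 0, 0, 0.9, 0.75], [0, 0, 0, 0, 0, 0.9, 0.75], [0, 0, 0, 0, 0, 0.8, 0.75]],
  ],
)

```text
time: 10.28
ee_pos: [553.3, -191.7, 143.6]
eef_rot: [0.202, -0.232, 0.944, -0.12]
contact_force: [0.1, -0.4, 0.8]
opening: 64.3
grasp_force: 0.0
```

```bash
python3 -c "
from tgt import *
s=r.state();print(s['time'],s['ee_pos'],np.round(s['q'],2));plan(knob+45*ax,RA*R.from_euler('z',-40,degrees=True),s)"
```

```text
10.275 [ 553.29594457 -191.70505929  143.64402943] [ 0.43  0.44 -0.27  2.18  1.22  0.17  1.09]
shift units [-0.39  0.41  0.51] | turn units [ 0.   -0.38 -0.  ] | shift after turn [-0.35666667  0.41333333  0.53      ]
```

>>> drive_tool(
  deltas=[
    [[0, -0.4, 0, -0.2, 0.2, 0.3, 0.75], [0, 0, 0, -0.16, 0.2, 0.2, 0.75], [0, 0, 0, 0, 0, 0, 0.75]],
  ],
)

```text
time: 10.65
ee_pos: [557.9, -183.3, 132.5]
eef_rot: [0.213, -0.235, 0.941, -0.118]
contact_force: [0.2, -0.9, 0.3]
opening: 63.8
grasp_force: 0.0
```

```bash
python3 -c "
from tgt import *
s=r.state();print(s['time'],s['ee_pos'],np.round(s['q'],2));plan(knob+45*ax,RA*R.from_euler('z',-40,degrees=True),s)"
```

```text
10.65 [ 557.91156311 -183.29531547  132.52955038] [ 0.49  0.48 -0.37  2.19  1.54  0.19  0.77]
shift units [-0.25  0.11  0.15] | turn units [ 0.   -0.25  0.01] | shift after turn [-0.24        0.11333333  0.16333333]
```

>>> drive_tool(
  deltas=[
    [[0, -0.25, 0, -0.24, 0.11, 0.16, 0.75], [0, 0, 1, 0, 0, 0, 0.75], [0, 0, 1, 0, 0, 0, 0.75], [0, 0, 1, 0, 0, 0, 0.75], [0, 0, 1, 0, 0, 0, 0.75], [0, 0, 1, 0, 0, 0, 0.75], [0, 0, 1, 0, 0, 0, 0.75], [0, 0, 0, 0, 0, 0, 0.75]],
  ],
)

```text
time: 11.65
ee_pos: [563.7, -178.6, 130.4]
eef_rot: [0.258, 0.262, 0.93, 0.017]
contact_force: [-0.3, 0.1, 0.5]
opening: 64.3
grasp_force: 0.0
```

```bash
python3 -c "
from tgt import *
s=r.state();print(s['time'],s['ee_pos'],np.round(s['q'],2));plan(knob+45*ax,RA*R.from_euler('z',20,degrees=True),s)
im=r.get_image('wrist');save('w2.png',im);C=cam('wrist',s);print(proj(C,[knob+13*ax,knob+45*ax,cen+Rr.apply([130,-100,0])]))"
```

```text
11.65 [ 563.71632029 -178.64379533  130.44019684] [ 0.75  0.55 -0.7   2.19  1.69  0.33 -0.36]
shift units [0.01 0.05 0.02] | turn units [-0.01 -0.    0.02] | shift after turn [0.01       0.05       0.02333333]
[[320.52672734 281.18969642]
 [320.45327171 314.28435919]
 [320.65553372 215.50921927]]
```

View pics/w2.png

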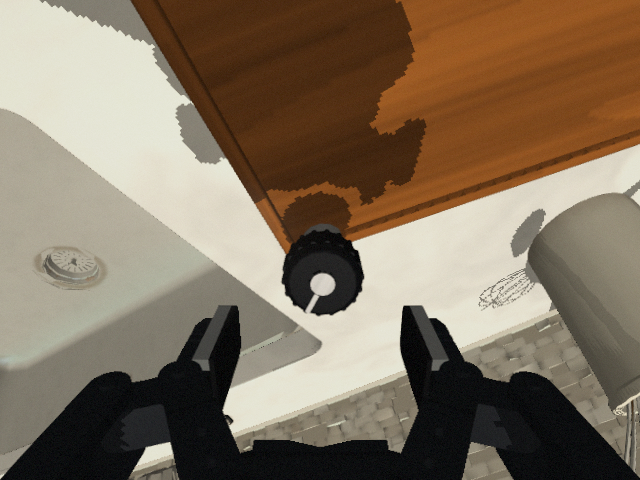

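The wrist view has the knob centred between the fingers: cap at (322,284) against a predicted (320.5,281), mark pointing to (308,311). I'll descend along the axis and close.

>>> drive_tool(
  deltas=[
    [[0, 0, 0, 0, 0.05, 0.98, 0.75], [0, 0, 0, 0, 0, 0.98, 0.75], [0, 0, 0, 0, 0, 0, 0.75], [0, 0, 0, 0, 0, 0, 0], [0, 0, 0, 0, 0, 0, 0], [0, 0, 0, 0, 0, 0, 0], [0, 0, 0, 0, 0, 0, 0]],
  ],
  grip_force=25,
)

```text
time: 12.58
ee_pos: [592.9, -183.4, 80.6]
eef_rot: [0.258, 0.261, 0.93, 0.017]
contact_force: [-5.8, -0.5, 6.9]
opening: 38.8
grasp_force: 25.4
```

```bash
cat > st.py <<'E'
from tgt import *
import sys
s=r.state();d=RA.inv()*quat(s['eef_rot']);
print('t',round(s['time'],2),'q',np.round(s['q'],2),'F',s['contact_force'].round(1) if hasattr(s['contact_force'],'round') else s['contact_force'],'axial M',round(float(np.dot(s['wrist_torque'],ax)),3),'M',np.round(s['wrist_torque'],2),'open',s['opening'],s['grasp_force'])
w=np.degrees(d.as_rotvec());print('roll,tilt err deg',w.round(1),'TCP rel knob (tool A)',RA.inv().apply(np.array(s['ee_pos'])-knob).round(1))
E
python3 st.py
```

```text
t 12.57 q [ 0.75  0.7  -0.72  2.14  1.88  0.42 -0.49] F [-5.8 -0.5  6.9] axial M 0.046 M [-0.11  0.89 -0.11] open 38.750020280911514 25.436854243744165
roll,tilt err deg [ 0.1 -0.  19.7] TCP rel knob (tool A) [-0.4 -0.3 12.2]
```

>>> drive_tool(
  deltas=[
    [[0, 0, 0, 0, 0, -0.05, 0], [0, 0, -0.8, 0, 0, 0, 0], [0, 0, -0.8, 0, 0, 0, 0], [0, 0, -0.8, 0, 0, 0, 0], [0, 0, -0.8, 0, 0, 0, 0]],
  ],
)

```text
time: 13.2
ee_pos: [591.7, -183.8, 81.0]
eef_rot: [0.252, -0.006, 0.966, -0.055]
contact_force: [0.6, -2.7, -9.2]
opening: 38.5
grasp_force: 26.7
```

```bash
python3 st.py
```

```text
t 13.2 q [ 0.64  0.66 -0.57  2.15  1.96  0.33 -0.05] F [ 0.6 -2.7 -9.2] axial M -0.02 M [-0.43  1.3  -0.42] open 38.535873320631 26.746950724627823
roll,tilt err deg [  0.1   0.1 -12.5] TCP rel knob (tool A) [ 0.4 -0.9 11.3]
```

>>> drive_tool(
  deltas=[
    [[0, 0, -0.6, 0, 0, 0, 0], [0, 0, -0.6, 0, 0, 0, 0]],
  ],
)

```text
time: 13.45
ee_pos: [591.7, -183.8, 81.0]
eef_rot: [0.245, -0.107, 0.96, -0.081]
contact_force: [0.6, -3.9, -7.5]
opening: 38.9
grasp_force: 26.8
```

```bash
python3 st.py
```

```text
t 13.45 q [ 0.59  0.64 -0.51  2.15  2.01  0.3   0.1 ] F [ 0.6 -3.9 -7.5] axial M -0.068 M [-0.53  1.28 -0.53] open 38.888042815526575 26.76600787555799
roll,tilt err deg [  0.1   0.1 -24.5] TCP rel knob (tool A) [ 0.3 -0.9 11.3]
```

>>> drive_tool(
  deltas=[
    [[0, 0, -0.6, 0, 0, 0.03, 0], [0, 0, -0.4, 0, 0, 0, 0]],
  ],
)

```text
time: 13.7
ee_pos: [592.8, -183.5, 81.0]
eef_rot: [0.238, -0.19, 0.947, -0.102]
contact_force: [-1.1, -0.9, 2.4]
opening: 38.6
grasp_force: 24.8
```

```bash
python3 st.py
```

```text
t 13.7 q [ 0.56  0.63 -0.46  2.15  2.05  0.28  0.22] F [-1.1 -0.9  2.4] axial M -0.503 M [ 0.15  0.44 -0.55] open 38.55376246840252 24.825110316737096
roll,tilt err deg [  0.1   0.  -34.4] TCP rel knob (tool A) [-0.6 -0.4 11.8]
```

>>> drive_tool(
  deltas=[
    [[0, 0, -0.5, 0, 0, 0, 0], [0, 0, -0.5, 0, 0, 0, 0]],
  ],
)

```text
time: 13.95
ee_pos: [592.9, -183.3, 81.0]
eef_rot: [0.228, -0.272, 0.927, -0.122]
contact_force: [-1.8, -0.2, 2.2]
opening: 38.4
grasp_force: 29.3
```

```bash
python3 st.py
```

```text
t 13.95 q [ 0.52  0.63 -0.41  2.15  2.1   0.26  0.33] F [-1.8 -0.2  2.2] axial M -0.509 M [ 0.24  0.55 -0.52] open 38.391965664882335 29.29246785119176
roll,tilt err deg [  0.1   0.  -44.4] TCP rel knob (tool A) [-0.6 -0.1 11.9]
```

The axial torque rose from 0.05 to 0.5 N m after about 47° of travel, so the knob is at its lower stop (angle 0), which matches the mark reading of about 0.83 rad. Now 4.0 rad (229°) clockwise, in strokes of 85 + 85 + 59°.

>>> drive_tool(
  deltas=[
    [[0, 0, 0.85, 0, 0, 0, 0], [0, 0, 0.85, 0, 0, 0, 0], [0, 0, 0.85, 0, 0, 0, 0], [0, 0, 0.85, 0, 0, 0, 0], [0, 0, 0.85, 0, 0, 0, 0], [0, 0, 0.85, 0, 0, 0, 0], [0, 0, 0.85, 0, 0, 0, 0], [0, 0, 0.85, 0, 0, 0, 0], [0, 0, 0.85, 0, 0, 0, 0], [0, 0, 0.85, 0, 0, 0, 0]],
  ],
)

```text
time: 15.2
ee_pos: [592.7, -184.4, 81.0]
eef_rot: [0.251, 0.429, 0.865, 0.064]
contact_force: [-2.6, -5.7, 2.2]
opening: 38.6
grasp_force: 29.3
```

```bash
python3 st.py
```

```text
t 15.2 q [ 0.82  0.74 -0.83  2.13  1.84  0.5  -0.79] F [-2.6 -5.7  2.2] axial M 0.048 M [-0.88  0.69 -0.52] open 38.57937155998963 29.3199743446894
roll,tilt err deg [ 0.2 -0.1 41. ] TCP rel knob (tool A) [-0.6 -1.3 11.9]
```

>>> drive_tool(
  deltas=[
    [[0, 0, 0, 0, 0, 0, 0.75], [0, 0, 0, 0, 0, 0, 0.75], [0, 0, 0, 0, 0, 0, 0.75], [0, 0, -1, 0, 0, 0, 0.75], [0, 0, -1, 0, 0, 0, 0.75], [0, 0, -1, 0, 0, 0, 0.75], [0, 0, -1, 0, 0, 0, 0.75], [0, 0, -1, 0, 0, 0, 0.75], [0, 0, -1, 0, 0, 0, 0.75], [0, 0, -1, 0, 0, 0, 0.75], [0, 0, -1, 0, 0, 0, 0.75], [0, 0, -0.5, 0, 0, 0, 0.75]],
  ],
)

```text
time: 16.7
ee_pos: [592.9, -182.7, 80.6]
eef_rot: [0.228, -0.274, 0.926, -0.123]
contact_force: [0.9, -0.8, 0.6]
opening: 64.0
grasp_force: 0.0
```

```bash
python3 st.py; python3 -c "
from tgt import *
s=r.state();im=r.get_image('wrist');C=cam('wrist',s);p=proj(C,[knob+13*ax])[0];print(p);x,y=p.astype(int)
save('k1.png',cv2.resize(im[y-60:y+60,x-80:x+80],(480,360),interpolation=2))"
```

```text
t 16.7 q [ 0.54  0.63 -0.43  2.15  2.08  0.27  0.36] F [ 0.9 -0.8  0.6] axial M 0.01 M [0.14 0.52 0.03] open 64.02416663490182 0.0
roll,tilt err deg [  0.1   0.1 -44.7] TCP rel knob (tool A) [-0.2  0.4 12.2]
[318.80644728 348.14876081]
```

View pics/k1.png

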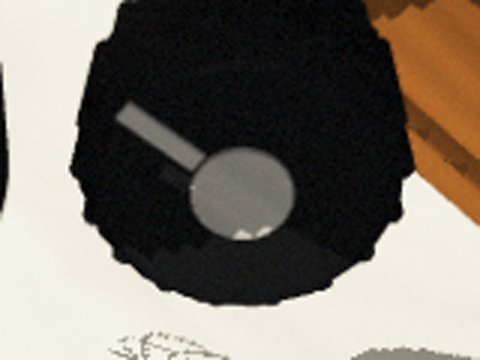

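The crop shows the mark pointing from the cap centre (243,193) to (122,110). That gives a knob angle of about 1.42–1.48 rad, as expected. Second stroke.

>>> drive_tool(
  deltas=[
    [[0, 0, 0, 0, 0, 0, 0], [0, 0, 0, 0, 0, 0, 0], [0, 0, 0, 0, 0, 0, 0], [0, 0, 0, 0, 0, 0, 0]],
  ],
)

```text
time: 17.25
ee_pos: [593.0, -183.4, 80.8]
eef_rot: [0.228, -0.27, 0.927, -0.122]
contact_force: [-1.9, 0.1, 6.8]
opening: 39.0
grasp_force: 25.1
```

>>> drive_tool(
  deltas=[
    [[0, 0, 0.85, 0, 0, 0, 0], [0, 0, 0.85, 0, 0, 0, 0], [0, 0, 0.85, 0, 0, 0, 0], [0, 0, 0.85, 0, 0, 0, 0], [0, 0, 0.85, 0, 0, 0, 0], [0, 0, 0.85, 0, 0, 0, 0], [0, 0, 0.85, 0, 0, 0, 0], [0, 0, 0.85, 0, 0, 0, 0], [0, 0, 0.85, 0, 0, 0, 0], [0, 0, 0.85, 0, 0, 0, 0]],
  ],
)

```text
time: 18.5
ee_pos: [592.8, -184.5, 80.9]
eef_rot: [0.251, 0.43, 0.865, 0.064]
contact_force: [-5.2, -4.1, 8.6]
opening: 38.9
grasp_force: 25.3
```

```bash
python3 st.py
```

```text
t 18.5 q [ 0.84  0.75 -0.85  2.13  1.83  0.51 -0.78] F [-5.2 -4.1  8.6] axial M 0.033 M [-0.85  0.47 -0.5 ] open 38.94884771044972 25.251436879334506
roll,tilt err deg [ 0.2 -0.1 41.1] TCP rel knob (tool A) [-0.6 -1.3 12.1]
```

>>> drive_tool(
  deltas=[
    [[0, 0, 0, 0, 0, 0, 0.75], [0, 0, 0, 0, 0, 0, 0.75], [0, 0, 0, 0, 0, 0, 0.75], [0, 0, -1, 0, 0, 0, 0.75], [0, 0, -1, 0, 0, 0, 0.75], [0, 0, -1, 0, 0, 0, 0.75], [0, 0, -1, 0, 0, 0, 0.75], [0, 0, -1, 0, 0, 0, 0.75], [0, 0, -1, 0, 0, 0, 0.75]],
  ],
)

```text
time: 19.62
ee_pos: [592.8, -182.9, 80.5]
eef_rot: [0.249, -0.067, 0.964, -0.07]
contact_force: [0.1, -0.3, 0.7]
opening: 64.1
grasp_force: 0.0
```

```bash
cat > mark.py <<'E'
from tgt import *
s=r.state();im=r.get_image('wrist');C=cam('wrist',s)
roll=(RA.inv()*quat(s['eef_rot'])).as_rotvec()[2]
p=proj(C,[knob+13*ax])[0];x,y=p.astype(int);g=im.max(2);B=28
m=np.zeros_like(g);sub=g[y-B:y+B,x-B:x+B];m[y-B:y+B,x-B:x+B]=((sub>70))*255
cv2.imwrite('pics/mm.png',m)
n,l,st,c=cv2.connectedComponentsWithStats(m);i=l[y-4:y+8,x-4:x+5];i=np.bincount(i[i>0]).argmax()
px=np.argwhere(l==i)[:,::-1].astype(float)
# points onto the plane of the knob's top, normal ax
o,d=ray(C,px);P=o+d*(((knob+13*ax-o)@ax)/(d@ax))[:,None]
q=RA.inv().apply(P-(knob+13*ax))[:,:2];rr=np.hypot(*q.T);print('blob',st[i],'rmax',rr.max(),'cen',q.mean(0).round(1))
f=q[rr>8.5].mean(0);print('theta',np.arctan2(-f[1],-f[0])%(2*np.pi),'roll',np.degrees(roll))
E
python3 mark.py; python3 st.py
```

```text
blob [300 321  35  49 985] rmax 12.127349369857239 cen [-0.3  0.5]
theta 3.023701682166363 roll -19.68690284716351
t 19.68 q [ 0.64  0.66 -0.58  2.14  1.96  0.34  0.09] F [0.2 0.3 0.7] axial M 0.029 M [0.1  0.44 0.04] open 63.649201097869074 0.0
roll,tilt err deg [  0.1   0.  -20.2] TCP rel knob (tool A) [-0.3  0.4 12.2]
```

The mark reads 3.02 rad by itself and the strokes sum to about 2.95. I need about 1.0 rad more, so 58°.

>>> drive_tool(
  deltas=[
    [[0, 0, 0, 0, 0, 0, 0], [0, 0, 0, 0, 0, 0, 0], [0, 0, 0, 0, 0, 0, 0], [0, 0, 0, 0, 0, 0, 0]],
  ],
)

```text
time: 20.18
ee_pos: [592.9, -183.7, 80.7]
eef_rot: [0.249, -0.062, 0.964, -0.07]
contact_force: [-2.4, -0.9, 6.8]
opening: 38.9
grasp_force: 26.4
```

>>> drive_tool(
  deltas=[
    [[0, 0, 0.8, 0, 0, 0, 0], [0, 0, 0.8, 0, 0, 0, 0], [0, 0, 0.8, 0, 0, 0, 0], [0, 0, 0.8, 0, 0, 0, 0], [0, 0, 0.8, 0, 0, 0, 0], [0, 0, 0.8, 0, 0, 0, 0], [0, 0, 0.8, 0, 0, 0, 0], [0, 0, 0.2, 0, 0, 0, 0], [0, 0, 0, 0, 0, 0, 0.75], [0, 0, 0, 0, 0, 0, 0.75], [0, 0, 0, 0, 0, 0, 0.75]],
  ],
)

```text
time: 21.55
ee_pos: [592.7, -183.0, 80.3]
eef_rot: [0.251, 0.412, 0.874, 0.06]
contact_force: [1.2, 0.2, 0.7]
opening: 64.2
grasp_force: 0.0
```

```bash
python3 mark.py; python3 st.py
```

```text
blob [301 325  36  47 968] rmax 12.312576822302224 cen [-0.6  0.8]
theta 4.09320982806824 roll 38.73762470360589
t 21.6 q [ 0.84  0.75 -0.85  2.13  1.83  0.51 -0.73] F [ 0.5 -0.2  0.5] axial M 0.018 M [0.07 0.51 0.  ] open 63.660129930575735 0.0
roll,tilt err deg [ 0.1  0.  38.7] TCP rel knob (tool A) [ 0.   0.1 12.4]
```

Knob angle is 4.0–4.09 rad by the mark. I'll back off along the axis, level the tool and check the foot.

>>> drive_tool(
  deltas=[
    [[0, 0, 0, 0, 0, -1, 0.75], [0, 0, 0, 0, 0, -1, 0.75], [0, 0, 0, 0, 0, -1, 0.75], [0, 0, -1, 0, 0, -1, 1], [0, 0, -1, 0, 0, -1, 1], [0, 0, -1, 0, 0, 0, 1], [0, 0, -0.9, 0, 0, 0, 1], [0, 1, 0, 0, 0, 0, 1], [0, 1, 0, 0, 0, 0, 1], [0, 1, 0, 0, 0, 0, 1]],
  ],
)

```text
time: 22.85
ee_pos: [527.0, -177.0, 200.2]
eef_rot: [0.041, 0.139, 0.989, 0.003]
contact_force: [-0.8, -0.9, -0.8]
opening: 85.5
grasp_force: 0.0
```

```bash
python3 - <<'E'
from tgt import *
s=r.state();im=r.get_image('wrist');C=cam('wrist',s)
g=lambda p:cen+Rr.apply(p)
print(s['time'],np.round(s['q'],2),s['ee_pos'])
for n,p in(('FR',[110,-125,51]),('FL',[110,125,51]),('NR',[-110,-125,51]),('NL',[-110,125,51]),('foot',[130,-100,0])):print(n,proj(C,[g(p)]).round(1))
save('w3.png',im)
for z in(200,):
    plan([530,301,z],dn(90),s)
E
```

```text
22.85 [ 0.96  0.61 -1.04  1.85  0.64  0.97  0.94] [ 526.99266444 -176.99080024  200.19644863]
FR [[303.1 305.6]]
FL [[588.1 282.1]]
NR [[272.1  16. ]]
NL [[637.4   2. ]]
foot [[331.4 292.2]]
shift units [ 4.3  15.34 -0.08] | turn units [0.38 0.33 7.39] | shift after turn [1.59333333e+01 1.00000000e-01 6.66666667e-03]
```

View pics/w3.png

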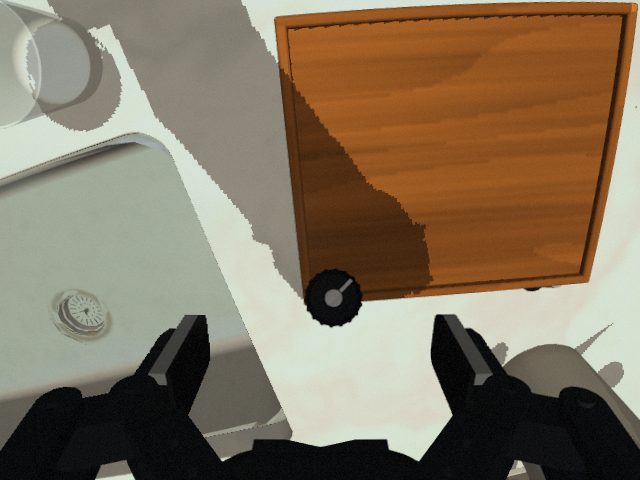

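The riser hasn't moved: its corners at (588,281) and (637,3) match the predictions. On to the tin.

>>> drive_tool(
  deltas=[
    [[0.4, 0.33, 0, 0, 0, 0, 1], [0, 0, 0.95, 0, 0, 0, 1], [0, 0, 0.95, 0, 0, 0, 1], [0, 0, 0.95, 0, 0, 0, 1], [0, 0, 0.95, 0, 0, 0, 1], [0, 0, 0.95, 0, 0, 0, 1], [0, 0, 0.95, 0, 0, 0, 1], [0, 0, 0.95, 0, 0, 0, 1], [0, 0, 0.75, 0, 0, 0, 1], [0, 0, 0, 1, 0, 0, 1], [0, 0, 0, 1, 0, 0, 1], [0, 0, 0, 1, 0, 0, 1]],
  ],
)

```text
time: 24.4
ee_pos: [527.7, -86.6, 193.7]
eef_rot: [0.026, 0.708, 0.705, -0.017]
contact_force: [-0.1, 0.6, -0.4]
opening: 85.3
grasp_force: 0.0
```

>>> drive_tool(
  deltas=[
    [[0, 0, 0, 1, 0, 0, 1], [0, 0, 0, 1, 0, 0, 1], [0, 0, 0, 1, 0, 0, 1], [0, 0, 0, 1, 0, 0, 1], [0, 0, 0, 1, 0, 0, 1], [0, 0, 0, 1, 0, 0, 1], [0, 0, 0, 1, 0, 0, 1], [0, 0, 0, 1, 0, 0, 1], [0, 0, 0, 1, 0, 0, 1], [0, 0, 0, 1, 0, 0, 1], [0, 0, 0, 1, 0, 0, 1], [0, 0, 0, 1, 0, 0, 1]],
  ],
)

```text
time: 25.9
ee_pos: [529.1, 272.8, 171.8]
eef_rot: [0.026, 0.708, 0.705, -0.017]
contact_force: [1.1, -0.1, -0.6]
opening: 85.2
grasp_force: 0.0
```

```bash
python3 - <<'E'
from tgt import *
s=r.state();im=r.get_image('wrist');C=cam('wrist',s)
print(s['time'],np.round(s['q'],2),s['ee_pos']);print(proj(C,[[530,301,72],[530,301,0]]).round(1))
plan([530,301,200],dn(90),s);save('w4.png',im)
E
```

```text
25.9 [-0.12  0.64 -0.72  1.7   0.54  1.04 -1.05] [529.12584357 272.77986194 171.82055118]
[[318.6 187.8]
 [317.8 163.6]]
shift units [ 0.88  0.04 -0.99] | turn units [ 0.07  0.35 -0.02] | shift after turn [ 0.94  0.03 -0.94]
```

View pics/w4.png

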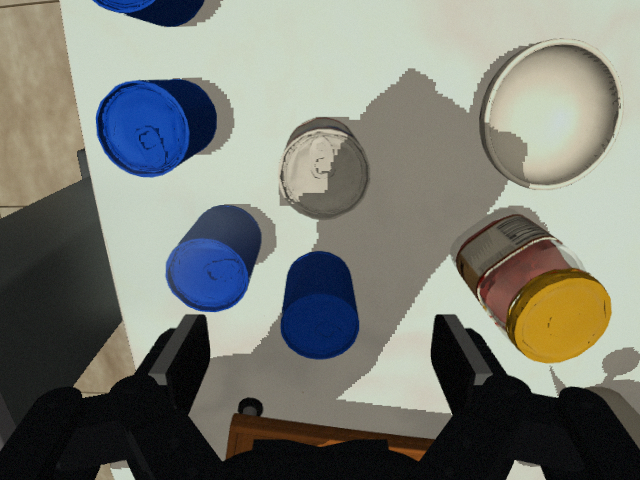

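The tin's top is an ellipse centred at about (324,174), spanning columns 281–368. The blue tins at (210,270) and (320,325) leave room for fingers closing along world x.

```bash
python3 - <<'E'
from tgt import *
s=r.state();C=cam('wrist',s)
P=plane(C,[[324,174],[281,174],[368,174],[324,217],[324,130]],72);print(P.round(1))
a=cv2.cvtColor(cv2.imread('pics/top0.png'),cv2.COLOR_BGR2RGB);T=cam('top')
hs=cv2.cvtColor(a,cv2.COLOR_RGB2HSV);print(plane(T,[[197,245],[197,246]],72).round(1))
for z in(150,45):plan([*P[0,:2],z],dn(90),s)
E
```

```text
[[532.1 314.2  72. ]
 [505.9 314.3  72. ]
 [559.1 314.2  72. ]
 [532.2 286.4  72. ]
 [532.1 340.6  72. ]]
[[532.5 306.3  72. ]
 [530.1 306.2  72. ]]
shift units [1.28 0.13 0.66] | turn units [ 0.07  0.33 -0.  ] | shift after turn [1.23666667 0.13333333 0.72666667]
shift units [1.48 0.08 4.15] | turn units [ 0.07  0.33 -0.  ] | shift after turn [1.23666667 0.13333333 4.22666667]
```

>>> drive_tool(
  deltas=[
    [[0.07, 0.33, 0, 0, 0.13, 0, 1], [0, 0, 0, 0.55, 0, 0.3, 1], [0, 0, 0, 0.55, 0, 0.3, 1], [0, 0, 0, 0, 0, 0, 1]],
  ],
)

```text
time: 26.45
ee_pos: [532.1, 306.7, 153.0]
eef_rot: [0.001, 0.707, 0.707, -0.002]
contact_force: [-0.6, -0.1, 0.3]
opening: 85.4
grasp_force: 0.0
```

```bash
python3 - <<'E'
from tgt import *
s=r.state();im=r.get_image('wrist');C=cam('wrist',s);print(s['ee_pos'],np.round(s['q'],2))
for c in([532,314],[532,306],[532,310]):
    t=np.linspace(0,2*np.pi,60);X=np.c_[c[0]+28.5*np.cos(t),c[1]+28.5*np.sin(t),np.full(60,72.)]
    cv2.polylines(im,[proj(C,X).round().astype(np.int32)],True,{314:(255,0,0),306:(0,255,0),310:(0,0,255)}[c[1]])
p=proj(C,[[532,310,72]])[0].astype(int);print(p)
y0=max(p[1]-75,0);save('c4.png',cv2.resize(im[y0:y0+150,p[0]-100:p[0]+100],(800,600),interpolation=2))
E
```

```text
[532.12653859 306.65517494 153.01109029] [-0.14  0.69 -0.73  1.67  0.53  0.99 -1.06]
[319 243]
```

View pics/c4.png

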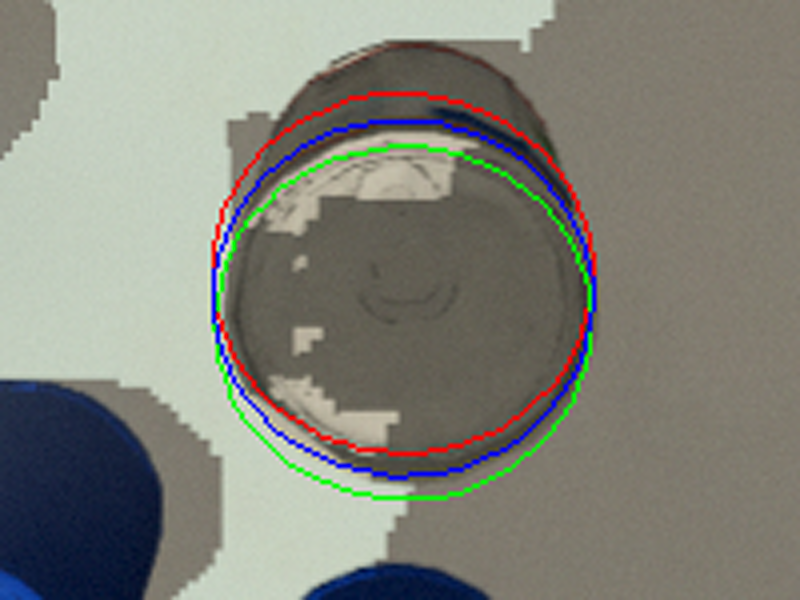

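The 310 mm circle (blue in the crop) fits the rim, so the tin is at about (532.5, 310). Descend and grip.

>>> drive_tool(
  deltas=[
    [[0, 0, 0, 0.11, 0, 0.85, 1], [0, 0, 0, 0, 0, 0.85, 1], [0, 0, 0, 0, 0, 0.85, 1], [0, 0, 0, 0, 0, 0.85, 1], [0, 0, 0, 0, 0, 0.85, 1], [0, 0, 0, 0, 0, 0, 0], [0, 0, 0, 0, 0, 0, 0], [0, 0, 0, 0, 0, 0, 0], [0, 0, 0, 0, 0, 0, 0]],
  ],
  grip_force=30,
)

```text
time: 27.62
ee_pos: [533.7, 307.7, 27.2]
eef_rot: [0.001, 0.709, 0.706, -0.001]
contact_force: [-0.8, -1.7, 5.2]
opening: 56.6
grasp_force: 33.4
```

```bash
python3 st.py; python3 -c "
from tgt import *
s=r.state();t=cen+Rr.apply([-10,15,0]);print(s['ee_pos'],t);plan([t[0],t[1],s['ee_pos'][2]+90],dn(90),s)"
```

```text
t 27.62 q [-0.21  0.85 -0.62  1.73  0.67  0.79 -1.17] F [-0.8 -1.7  5.2] axial M 0.224 M [-0.34  0.33  0.03] open 56.602103286363445 33.412309885025024
roll,tilt err deg [20.6 24.9 76.6] TCP rel knob (tool A) [162.7 468.6 -20.3]
[533.70601663 307.65965366  27.24187779] [524.24958132 -51.48378489   0.        ]
shift units [-11.98  -0.26  -2.97] | turn units [ 0.01  0.02 -0.02] | shift after turn [-11.97        -0.31666667  -3.        ]
```

>>> drive_tool(
  deltas=[
    [[0, 0, 0, 0, 0, -0.8, 0], [0, 0, 0, 0, 0, -0.8, 0], [0, 0, 0, 0, 0, -0.8, 0], [0, 0, 0, 0, 0, -0.8, 0], [0, 0, 0, -0.85, -0.02, 0, 0], [0, 0, 0, -0.85, -0.02, 0, 0], [0, 0, 0, -0.85, -0.02, 0, 0], [0, 0, 0, -0.85, -0.02, 0, 0], [0, 0, 0, -0.85, -0.02, 0, 0], [0, 0, 0, -0.85, -0.02, 0, 0], [0, 0, 0, -0.85, -0.02, 0, 0], [0, 0, 0, -0.85, -0.02, 0, 0]],
  ],
)

```text
time: 29.12
ee_pos: [527.8, 103.1, 124.6]
eef_rot: [0.002, 0.708, 0.706, -0.001]
contact_force: [-0.0, -0.2, -4.4]
opening: 56.7
grasp_force: 33.9
```

>>> drive_tool(
  deltas=[
    [[0, 0, 0, -0.85, -0.02, 0, 0], [0, 0, 0, -0.85, -0.02, 0, 0], [0, 0, 0, -0.85, -0.02, 0, 0], [0, 0, 0, -0.85, -0.02, 0, 0], [0, 0, 0, -0.85, -0.02, 0, 0], [0, 0, 0, -0.85, -0.02, 0, 0], [0, 0, 0, 0, 0, 0, 0], [0, 0, 0, 0, 0, 0.6, 0], [0, 0, 0, 0, 0, 0.6, 0], [0, 0, 0, 0, 0, 0, 0]],
  ],
)

```text
time: 30.38
ee_pos: [522.5, -48.4, 85.8]
eef_rot: [-0.0, 0.708, 0.706, -0.002]
contact_force: [0.0, 1.2, -4.0]
opening: 57.0
grasp_force: 33.7
```

```bash
python3 -c "
from tgt import *
s=r.state();print(s['time'],np.round(s['q'],2),s['ee_pos'],Rr.inv().apply(s['ee_pos']-cen),s['opening'],s['grasp_force']);t=cen+Rr.apply([-10,15,0]);plan([t[0],t[1],72],dn(90),s)
save('top5.png',r.get_image('top')[180:320,260:440])"
```

```text
30.375 [ 0.47  0.66 -0.68  1.95  0.61  0.75 -0.58] [522.51129064 -48.43482078  85.80140945] [-12.32046508  17.63311194  85.80140945] 57.04588428073965 33.69951009750366
shift units [-0.1   0.06  0.46] | turn units [-0.02  0.01 -0.01] | shift after turn [-0.1         0.05666667  0.46      ]
```

>>> drive_tool(
  deltas=[
    [[0, 0, 0, 0, 0, 0.2, 0], [0, 0, 0, 0, 0, 0.17, 0], [0, 0, 0, 0, 0, 0.06, 0], [0, 0, 0, 0, 0, 0, 0]],
  ],
)

```text
time: 30.92
ee_pos: [523.5, -49.2, 74.6]
eef_rot: [0.001, 0.708, 0.706, -0.001]
contact_force: [-0.0, 0.2, -4.6]
opening: 56.6
grasp_force: 33.7
```

>>> drive_tool(
  deltas=[
    [[0, 0, 0, 0, 0, 0.05, 0], [0, 0, 0, 0, 0, 0.03, 0], [0, 0, 0, 0, 0, 0, 0]],
  ],
)

```text
time: 31.3
ee_pos: [523.6, -49.3, 72.3]
eef_rot: [0.001, 0.708, 0.706, -0.001]
contact_force: [0.4, -0.1, -3.0]
opening: 56.6
grasp_force: 34.1
```

>>> drive_tool(
  deltas=[
    [[0, 0, 0, 0, 0, 0.03, 0], [0, 0, 0, 0, 0, 0, 0], [0, 0, 0, 0, 0, 0, 1], [0, 0, 0, 0, 0, 0, 1], [0, 0, 0, 0, 0, 0, 1], [0, 0, 0, 0, 0, 0, 1]],
  ],
)

```text
time: 32.05
ee_pos: [523.6, -49.2, 71.3]
eef_rot: [0.001, 0.708, 0.706, -0.001]
contact_force: [0.8, 0.4, 0.4]
opening: 85.9
grasp_force: 0.0
```

>>> drive_tool(
  deltas=[
    [[0, 0, 0, 0, 0, -0.4, 1], [0, 0, 0, 0, 0, -0.8, 1], [0, 0, 0, 0, 0, -1, 1], [0, 0, 0, 0, 0, -1, 1], [0, 0, 0, 0, 0, -1, 1], [0, 0, 0, 0.9, 0, -1, 1], [0, 0, 0, 0.9, 0, 0, 1], [0, 0, 0, 0.9, 0, 0, 1], [0, 0, 0, 0.9, 0, 0, 1], [0, 0, 0, 0, 0, 0, 1]],
  ],
)

```text
time: 33.3
ee_pos: [523.7, 61.4, 227.9]
eef_rot: [0.001, 0.707, 0.707, -0.001]
contact_force: [-0.1, 0.4, -0.9]
opening: 85.5
grasp_force: 0.0
```

```bash
python3 - <<'E'
from tgt import *
s=r.state();im=r.get_image('side');C=cam('side');tp=r.get_image('wrist');print(s['time'],s['ee_pos'],s['contact_force'])
g=lambda p:cen+Rr.apply(p)
x=np.hstack([cv2.resize(im[180:340,250:400],(400,427),interpolation=2),cv2.resize(tp,(400,427))])
save('end.png',x)
print('tin pred top px side',proj(C,[g([-10,15,117]),g([130,-100,0])]).round())
E
```

```text
33.3 [523.72594556  61.36724868 227.87523767] [-0.08287675  0.36088691 -0.9034012 ]
tin pred top px side [[318. 253.]
 [362. 321.]]
```

View pics/end.png

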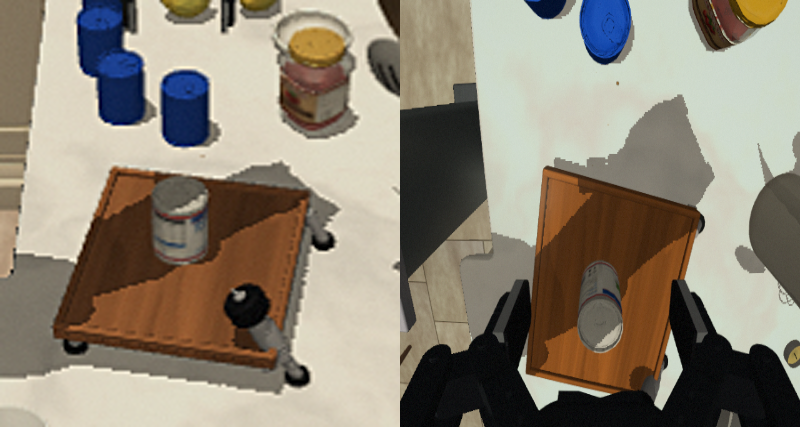

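The tin stands upright on the deck with the hand clear, all four feet look to be on the worktop, and the bystanders haven't moved. Handing in.

```bash
python3 -c "
from bench import r
print(r.job_done())"
```

```text
the job is handed in; nothing more can be done
None
```

I turned the knob to about 4.0 rad (3.97–4.09 measured), so the screw foot should just meet the worktop; I saw no gap in the last picture but could not measure it. The tin stands upright and released on the deck, with no sign that the riser, bowl, jar or glass moved, and the job was handed in at about 33 s with no verdict returned.

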